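Set a sine plate to 30 degrees on a stack of setup blocks

ROBOT

A 6-joint arm with a two-finger parallel gripper is mounted at the origin on a cart in front of the work surface, level with it; the furniture and walls round the work are solid. World frame = base frame: x ahead of the robot, y to its left, z up, the work surface at z = 0. Lengths are in m, angles in rad, forces in N, time in s.
With the tool pointing down it reaches from about 0.3 to 0.775 m from the base axis. Payload 14.6 kg.
Tool frame: the origin (TCP) lies at the very end of the fingers, on their centre line; the grasp point (between the pads) lies 19 mm behind it; z points along the fingers, y is the line along which they close (so a half turn about z gives the same grasp; the last joint's range is limited). The gripper opens to 94 mm and grips with 3 to 60 N. Pads are 16 mm wide; open, the fingers measure 119 mm over their backs; the gripper's body (75 mm by 177 mm) begins 78 mm behind the grasp point.
Start: joints at [-1.306, 0.3, 1.521, -0, 1.321, -0.067], TCP at [0.179, -0.52, 0.205] pointing down, gripper open.
Joint ranges: [-3.03, 3.03], [-0.79, 2.21], [0.23, 2.52], [-1.04, 4.18], [0, 3.07], [-2.55, 2.55]. Speed limits (rad/s): [2.22, 2.22, 2.57, 3.14, 3.14, 3.14].

INTERFACE

Orientations are given as [roll, pitch, yaw] about the fixed x, y, z axes, in that order (R = Rz(yaw) Ry(pitch) Rx(roll)).
In Python, from station import ctrl gives the robot as it stands.
- The arm moves only by the tool carry_out, never from a script. Its argument "motion" is text: rows parted by semicolons, each of 7 numbers parted by spaces: the shift along the world's x, y, z in m, then the turn, a rotation vector about the world's x, y, z in degrees, then the closure in counts, from 0 (fully open) to 255 (shut). In form: dx dy dz wx wy wz hand; .... A call has 1 to 20 rows; each row shifts and turns the commanded pose from where the row before left it; what a row does not reach is not made up. A row lasts 1/12 s, in which the tool goes at most 41.7 mm and 7.16 degrees, less where a joint would pass 70% of its speed; a pose out of reach is approached as far as the arm can. A call is refused whole if a number of a shift passes 0.0417 or a number of a turn 7.16, either way. A call with a gripper value outside its range is refused whole. The fingers move at their own pace and stop on an object; "grip_force" is the grip in N (left out, the last holds). Time passes only in rows, so rows that do not move let the fingers close. It gives the time, the measured TCP pose, the force, the opening and the grip force at its end, in the units of the state.
- ctrl.get_obs(): the state, without advancing time (a new reading comes with each control period).
- ctrl.camera(name): name is "scene" or "side" or "wrist"; returns a dict with "pixels" (480x640x3 uint8, red, green, blue), "range_z" (480x640 float32, m along the optical axis (not along the pixel's ray), 0 where there is no reading), "K" (3x3 intrinsics, pixels), "position" and "attitude" of the camera in the world. Camera axes: x right, y up, looking along -z (the intrinsics and any distortion apply to the point x, -y, -z); pixel columns grow to the right and rows downward; lengths in m; the calibration is good to about 2 mm. A picture is of the moment at which its call begins.
- ctrl.hand_in(): hands the job in; it is judged then, once.
The state is a dict: "time_s": time; "qpos": joint angles; "joint_vel": joint speeds; "tau": joint torques, N m; "ee_pos": TCP position; "eef_rot": TCP orientation; "force": force on the tool from outside, world axes, zero at the start; "moment": the same for the moment, N m; "grip_width": finger opening in m; "grip_force": force on a finger pad.
Only numpy, scipy, OpenCV 4.12 (cv2) and the standard library are available. Lean on these libraries where they do the work, as an engineer would, in place of code of your own. Each camera call takes 0.05 s, during which the arm holds its last target. There are 200 camera calls.

TASK

Set the sine plate to 30 degrees. Fold its top plate right back on the hinge until it leans on its rests, set the two setup blocks that make the right height squarely one on the other on the base where the roller will come down, without dropping them, then bring the plate over and let it down softly until the roller rests on the stack, and let go. Last, bed it with a firm push of about 15 N down on the plate right over the roller, no brute force, and leave it so, with the spray can, the dose cup and the sanding block where they were.

Things in the scene. Friction and masses are not known exactly. Their poses are not given: they have to be found in the camera images.
- sine_base: Sine plate, fixed to the table; origin on the table, x from its handle end to its hinge end, z up. Its base, a level aluminium slab 195 x 150 x 22 mm (x -85 to +110 mm), stands on four levelling studs whose setting differs each time: its underside is somewhere from 8 to 22 mm above the table, and this height is not measured; feel for it. All heights below are above this underside.
- hinge_foot (a point): Point on the table straight below the middle of the hinge axis. The axis is 34 mm above the slab's underside (12 mm above its top face) and runs along the base's y. Directions are the base's.
- handle_foot (a point): Point on the table straight below the handle grip's middle with the plate closed, 180 mm in front (-x) of the hinge axis. The grip is a round bar 16 mm thick, 80 mm long, along y, its centre then 52 mm above the slab's underside (18 mm above the hinge axis), 42 mm from the plate's edge. Held across from straight above, it turns between the fingers through the whole swing.
- roller_foot (a point): Point on the table straight below the roller when the plate stands at 30 degrees, 103.9 mm in front of the hinge axis: the stack goes above it, on the slab's top face (22 mm above its underside). The steel roller, 24 mm thick, 98 mm long, lies 120 mm from the hinge axis. At 30 degrees the spot on the plate's top face over the roller is 12 mm nearer the hinge and 81 mm above the axis.
- top_plate (a joint): Angle of the hinged steel top plate (146 x 112 x 12 mm), rad: 0 closed (level, roller on the slab), growing as the handle end rises. At 1.83 (105 degrees) it leans on two rests behind the hinge and stays there by its weight. It swings freely (about 0.7 kg) and falls shut if let go below about 1.45. sin(angle) = stack height / 120 mm.
- block_25_mid (a point): Centre of the low setup block: plain aluminium, 40 mm (x) by 80 mm (y) in plan and 25 mm high (z), 0.21 kg, with small tapped holes. It lies flat.
- block_35_mid (a point): Centre of the middle setup block: as above, 40 by 80 mm in plan and 35 mm high, 0.3 kg.
- block_50_mid (a point): Centre of the tall setup block: as above, 40 by 80 mm in plan and 50 mm high, 0.43 kg.
- spray_can: Spray can, 67 mm across and 205 mm high, stands right of the sine plate; origin at the centre of its underside. A bystander.
- dose_cup: Small clear cup, 51 mm across and 35 mm high, stands left of the sine plate; origin at the centre of its underside. A bystander.
- sanding_block: Dark foam sanding block with an orange-red face, 62 by 115 by 31 mm, lies at the front left; origin at the centre of its underside. A bystander.
Not all that is in view belongs to the job. What is shaped like the part that bears block_25_mid but green or purple is not meant.

How it is judged:
By the outcome, as a careful person would: the job done as asked, in the order asked, and still so for the second after the job is handed in, with the robot touching nothing.
It also fails if it takes over 72 s, if anything falls off the work surface, if the arm or the gripper's body presses on something with over 40 N, if the wrist force passes 120 N, or if a joint passes its speed limit or range.

## Working session

There is one attempt and no reset: what is moved stays moved. The work goes in short steps, Python scripts to look and compute and a tool call to move; the robot and the scene stay as the last step left them, time stands still between calls to the robot, and variables do not carry over. Pictures are saved under pics/ and viewed, at most 10 in all, crops included, and the job is handed in when it is done.

Besides the shell and the picture viewer there is one more tool, called after "Request:" by a JSON object that holds its "api" and its "payload". carry_out: Moves the arm, as the interface text tells. Its arguments: {"type":"object","properties":{"motion":{"type":"string"},"grip_force":{"type":"number"}},"required":["motion"]}

```bash
ls; mkdir -p pics; cat > h.py <<'E'
import numpy as np, cv2
from station import ctrl
def shot(n,save=None):
    c=ctrl.camera(n)
    if save: cv2.imwrite('pics/'+save,c['pixels'][:,:,::-1])
    K=c['K'];z=c['range_z'];v,u=np.mgrid[:480,:640]
    a=np.array(c['attitude'],float)
    if a.shape!=(3,3):
        from scipy.spatial.transform import Rotation as R
        a=(R.from_euler('xyz',a) if a.size==3 else R.from_quat(a)).as_matrix()
    P=np.stack([(u-K[0,2])/K[0,0]*z,-(v-K[1,2])/K[1,1]*z,-z],-1)@a.T+np.array(c['position'])
    P[z==0]=np.nan
    return c,P
E
python3 - <<'E'
from h import *
c,P=shot('scene','scene.png'); print({k:(v if np.size(v)<20 else '') for k,v in c.items()})
np.save('P.npy',P)
c2,P2=shot('side','side.png');np.save('P2.npy',P2); print(c2['position'],c2['attitude'])
print(ctrl.get_obs())
E
```

```text
pics
{'pixels': '', 'range_z': '', 'K': array([[536.60008102,   0.        , 324.6488154 ],
       [  0.        , 536.60008102, 233.67413477],
       [  0.        ,   0.        ,   1.        ]]), 'position': array([-0.04546731,  0.74642732,  0.9973826 ]), 'attitude': array([ 0.77845343,  0.00885783, -2.46303586])}
[0.53292553 0.73686992 0.64277712] [ 9.03671372e-01  1.10835254e-03 -3.11331384e+00]
{'time_s': 0.1, 'qpos': array([-1.30559769e+00,  3.00427152e-01,  1.52148477e+00, -1.05143972e-05,
        1.32069845e+00, -6.66171885e-02]), 'joint_vel': array([-6.48945679e-04, -1.71939153e-03, -2.34417850e-03, -1.45984222e-05,
        3.19926641e-06, -1.18961473e-03]), 'tau': array([ 1.53538567e-03, -5.32643974e+01, -3.53280723e+01,  7.09672831e-02,
        2.35823379e-02, -8.13654287e-05]), 'ee_pos': array([ 0.17909562, -0.5197893 ,  0.20495118]), 'eef_rot': array([-3.14057652e+00, -5.75851810e-05,  3.31818408e-01]), 'force': array([-0.07232421, -1.37950578, -0.50800484]), 'moment': array([-0.02276134,  0.02877704,  0.04890349]), 'grip_force': 0.0, 'grip_width': 0.09409966129505155}
```

View pics/scene.png

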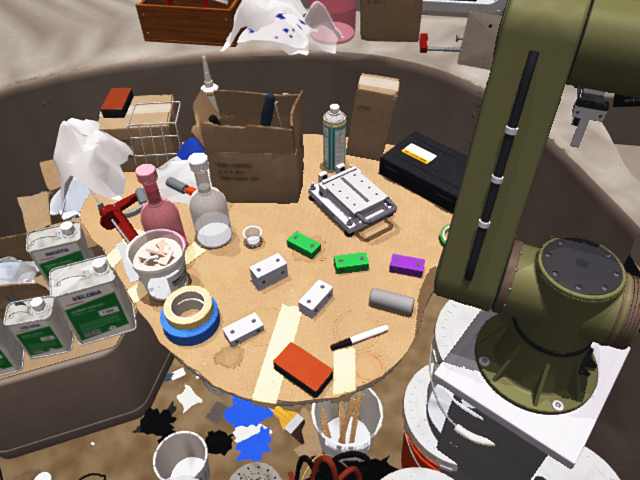

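View pics/side.png

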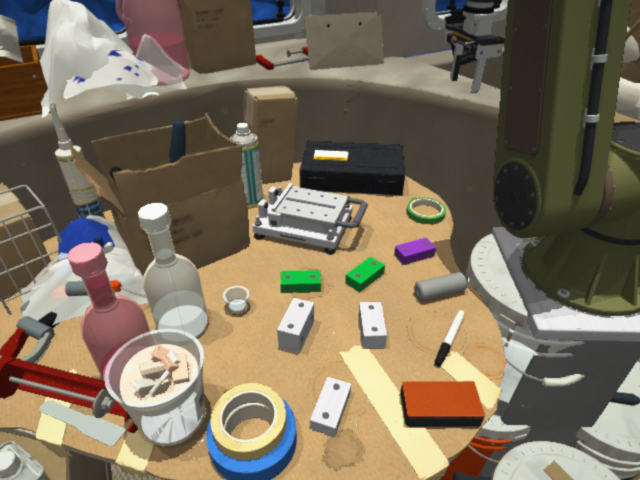

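The scene view shows the sine plate at about (352,200), with its handle at (378,230). The three bare aluminium blocks are at (268,270), (316,297) and (243,330). The look-alikes to avoid are green at (304,243) and (351,263), and purple at (407,265). The stack has to be 60 mm, so I need the 25 and 35 blocks. I'll measure heights to tell which block is which.

```bash
cat > m.py <<'E'
from h import *
def rect(pts):
    (c,s,a)=cv2.minAreaRect((pts[:,:2]*1000).astype(np.float32)); 
    b=cv2.boxPoints((c,s,a)); e=[b[1]-b[0],b[2]-b[1]]; L=max(e,key=np.linalg.norm)
    return np.round(c,1),np.round(sorted(s),1),round(np.degrees(np.arctan2(L[1],L[0]))%180,1)
def blobs(P,I,zlo,zhi,box,mina=60):
    hsv=cv2.cvtColor(I,cv2.COLOR_RGB2HSV)
    m=(P[...,2]>zlo)&(P[...,2]<zhi)&(P[...,0]>box[0])&(P[...,0]<box[1])&(P[...,1]>box[2])&(P[...,1]<box[3])
    n,l,st,ce=cv2.connectedComponentsWithStats(m.astype(np.uint8))
    for i in range(1,n):
        if st[i,4]<mina: continue
        p=P[l==i]; h=np.percentile(p[:,2],[50,90,97])
        top=p[p[:,2]>h[2]-.006]
        print(np.round(ce[i]),st[i,4],'z',np.round(h*1000,1),'rect',*rect(top),'hsv',np.median(hsv[l==i],0), 'foot',*rect(p))
E
python3 - <<'E'
from m import *
for f,g in(('P.npy','scene'),('P2.npy','side')):
    P=np.load(f);I=cv2.imread(f'pics/{g}.png')[:,:,::-1].copy()
    print(g);
    for uv in ([(352,200),(268,270),(316,297),(243,330),(378,230),(333,140),(252,236)] if g=='scene' else [(310,205),(297,318),(373,318),(331,400),(355,215)]): print(uv,np.round(P[uv[1],uv[0]],3))
    blobs(P,I,.008,.3,(.1,.9,-.6,.6),150)
E
```

```text
scene
(352, 200) [ 0.557 -0.101  0.068]
(268, 270) [0.578 0.198 0.048]
(316, 297) [0.447 0.18  0.034]
(243, 330) [0.518 0.343 0.024]
(378, 230) [ 0.478 -0.112 -0.001]
(333, 140) [ 0.72  -0.228  0.114]
(252, 236) [0.717 0.115 0.007]
[379. 153.] 12964 z [ 66.7 190.6 234.1] rect [ 683.4 -381.7] [ 97.7 109.6] 26.8 hsv [113.  32.  86.] foot [ 598.9 -365.4] [408.3 663.6] 113.3
[247. 164.] 11201 z [150.5 245.8 256. ] rect [805.3   4.6] [227.9 333.3] 122.9 hsv [ 14. 103.  84.] foot [799.1   8.6] [201.3 420.8] 90.1
[567. 163.] 4603 z [173.7 192.9 251.2] rect [ 160. -464.] [19.3 20.2] 9.2 hsv [13. 56. 87.] foot [ 176.5 -501. ] [152.7 197.9] 90.0
[168. 265.] 7532 z [102.2 154.1 248.1] rect [857.8 271.3] [43.4 45.8] 146.8 hsv [ 27.  55. 172.] foot [739.2 356. ] [147.  342.1] 155.6
[252. 234.] 256 z [26.6 34.3 36.4] rect [705.6 122.2] [47.6 52. ] 93.0 hsv [ 15.  12. 212.] foot [706.1 122. ] [48.1 54.2] 146.1
[468. 276.] 3172 z [256.3 291.7 297.2] rect [135.   81.4] [ 54.3 139.2] 42.8 hsv [28. 92. 70.] foot [206.6 -66. ] [147.1 403.6] 113.8
[303. 243.] 496 z [23.9 26.6 27.8] rect [588.9  60.4] [45
[... 2527 characters left out ...]
 220.] foot [589.7 185.4] [41.  83.7] 73.6
[372. 324.] 1050 z [34.5 36.2 36.8] rect [455.1 174.3] [40.4 81.9] 92.8 hsv [  0.   2. 239.] foot [455.2 174.4] [40.6 82.2] 92.8
[449. 337.] 504 z [13.9 16.  17.1] rect [317.5 190.3] [ 14.3 135.5] 61.3 hsv [ 26.  18. 207.] foot [317.8 190.4] [ 16.2 136.4] 62.1
[330. 405.] 1466 z [24.8 26.4 27. ] rect [527.4 335.3] [40.6 81.2] 71.9 hsv [  0.   2. 240.] foot [527.3 335.4] [40.8 81.5] 71.9
[441. 403.] 3428 z [30.7 32.3 33. ] rect [360.3 329.9] [ 62.5 114.3] 1.9 hsv [ 10. 215. 190.] foot [360.5 330.4] [ 63.5 114.7] 1.9
[251. 433.] 6256 z [39.  61.5 62.4] rect [642.  383.6] [103.2 104.1] 78.0 hsv [ 25.   99.5 211. ] foot [640.  392.1] [119.9 125.5] 168.7
```

```bash
python3 - <<'E'
from m import *
for f,g in(('P.npy','scene'),('P2.npy','side')):
    P=np.load(f);I=cv2.imread(f'pics/{g}.png')[:,:,::-1].copy()
    print(g)
    blobs(P,I,.06,.08,(.42,.68,-.25,0.02),60)
    blobs(P,I,.025,.045,(.42,.68,-.25,0.02),60)
    blobs(P,I,.1,.25,(.6,.9,-.35,-.1),60)
a=cv2.resize(cv2.imread('pics/scene.png')[120:270,290:490],None,fx=2.6,fy=2.6,interpolation=cv2.INTER_CUBIC)
b=cv2.resize(cv2.imread('pics/side.png')[120:270,230:430],None,fx=2.6,fy=2.6,interpolation=cv2.INTER_CUBIC)
cv2.imwrite('pics/crop1.png',cv2.resize(np.vstack([a,b]),(400,600)) if 0 else np.hstack([a,b])[:, :1040])
im=np.hstack([a,b]); cv2.imwrite('pics/crop1.png',cv2.resize(im,(800,300)))
E
```

```text
scene
[357. 193.] 2168 z [70.5 73.9 76.1] rect [ 570.9 -134. ] [117. 233.] 164.9 hsv [160.   4. 241.] foot [ 567.8 -136. ] [126.4 237.1] 165.7
[338. 210.] 655 z [34.5 37.9 42. ] rect [596.4 -80.8] [ 38.5 167.2] 164.5 hsv [150.  14. 140.] foot [595.4 -81.8] [ 45.3 170. ] 166.1
[376. 210.] 190 z [34.8 40.6 43.4] rect [ 502.2 -133.2] [20.3 86.7] 74.1 hsv [150.   14.  103.5] foot [ 504.  -134.9] [27.9 88. ] 78.2
[366. 110.] 1273 z [173.2 231.5 239.3] rect [ 691.8 -342.6] [34.3 56. ] 28.5 hsv [ 14. 106.  86.] foot [ 689.4 -339.9] [40.4 94.1] 27.1
[299. 125.] 380 z [193.1 239.8 247.8] rect [ 775.6 -148.5] [  4.1 111.7] 118.0 hsv [ 14. 104.  74.] foot [ 773.4 -148.2] [ 16.8 126.7] 125.3
[258. 102.] 156 z [226.2 244.2 248.1] rect [ 883.  -115.6] [ 7.5 38.1] 26.4 hsv [ 14. 106.  72.] foot [ 886.  -121.6] [20.9 38.1] 26.4
[282. 111.] 615 z [196.6 240.5 246.6] rect [ 826.4 -143.8] [31.7 77.3] 73.0 hsv [ 14. 105.  73.] foot [ 844.6 -147. ] [69.4 80.7] 73.8
[334. 126.] 789 z [157.6 189.8 203.3] rect [ 736.5 -252.6] [21.7 29.5] 128.5 hsv [ 13.  22. 123.] foot [ 732.7 -248.3] [62.4 64.6] 129.8
side
[... 388 characters left out ...]
[149.1 194. ] 162.2
[345. 212.] 148 z [35.4 38.1 41.2] rect [ 499.2 -153.6] [15.8 66.5] 73.7 hsv [ 14.    3.  108.5] foot [ 498.2 -154.7] [17.6 69.3] 74.0
[371. 261.] 74 z [25.8 26.5 27. ] rect [447.4   7.1] [24.1 43. ] 176.9 hsv [ 67.  178.5 194. ] foot [447.4   7.1] [24.1 43. ] 176.9
[261. 130.] 2631 z [172.5 223.9 237.1] rect [ 694.8 -334.4] [30.1 70.1] 180.0 hsv [ 18. 101.  88.] foot [ 721.2 -299. ] [ 83.3 162.3] 61.1
[200. 138.] 924 z [215.1 243.  247.8] rect [ 804.5 -125.6] [63.1 90.9] 119.1 hsv [ 18. 103.  72.] foot [ 807.5 -133. ] [ 66.1 112.1] 120.5
[160. 145.] 587 z [217.3 244.4 248.4] rect [ 878.6 -118. ] [ 5.8 49.8] 30.1 hsv [ 18. 103.  73.] foot [ 875.6 -123.4] [41.7 49.3] 175.4
```

View pics/crop1.png

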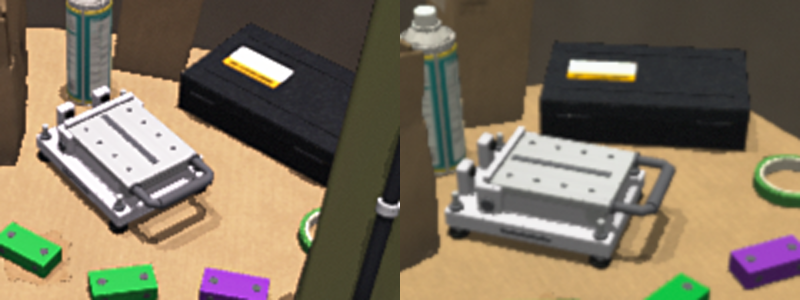

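The crop shows the plate closed, with the handle bar nearest the robot and the two rests and the spray can at the far hinge end. The yaw is about -16 deg. Next I'll fit the exact pose.

```bash
python3 - <<'E'
from m import *
Q=[]
for f in('P.npy','P2.npy'):
    P=np.load(f).reshape(-1,3); P=P[(P[:,0]>.4)&(P[:,0]<.75)&(P[:,1]>-.3)&(P[:,1]<.02)]; Q.append(P)
for n,P in enumerate(Q):
  # plate top: z .066-.074
  best=None
  for yaw in np.radians(np.arange(-20,-11,.25)):
    x=np.array([np.cos(yaw),np.sin(yaw)]);y=np.array([-x[1],x[0]])
    p=P[(P[:,2]>.066)&(P[:,2]<.076)]
    v=p[:,:2]@y;u=p[:,:2]@x
    # sharpness of side edges of the plate
    h=np.histogram(v,bins=np.arange(-.2,.2,.002))[0]
    s=np.abs(np.diff(h)).max()+np.sort(np.abs(np.diff(h)))[-2]
    if best is None or s>best[0]: best=(s,yaw)
  yaw=np.radians(-16); print('best yaw',np.degrees(best[1]))
  x=np.array([np.cos(yaw),np.sin(yaw)]);y=np.array([-x[1],x[0]])
  p=P[(P[:,2]>.066)&(P[:,2]<.076)];u=p[:,:2]@x;v=p[:,:2]@y
  print('u hist',[(round(a*1000),c) for a,c in zip(np.arange(.42,.72,.006),np.histogram(u,np.arange(.42,.726,.006))[0])])
  hv=np.histogram(v,np.arange(-.06,.14,.005)); print('v',[(round(a*1000),c) for a,c in zip(hv[1],hv[0]) if c])
  pl=P[(P[:,2]>.062)&(P[:,2]<.08)&(abs(P[:,:2]@x-.58)<.05)&(P[:,:2]@y>-.02)&(P[:,:2]@y<.07)]
  print('platez',np.percentile(pl[:,2],[10,50,90]))
  s=P[(P[:,2]>.024)&(P[:,2]<.045)]; print('slab v',np.percentile(s[:,:2]@y,[1,99]),'u',np.percentile(s[:,:2]@x,[1,99]),'z',np.median(s[:,2]))
E
```

```text
best yaw -16.5
u hist [(420, np.int64(0)), (426, np.int64(0)), (432, np.int64(0)), (438, np.int64(0)), (444, np.int64(0)), (450, np.int64(0)), (456, np.int64(0)), (462, np.int64(2)), (468, np.int64(76)), (474, np.int64(60)), (480, np.int64(38)), (486, np.int64(16)), (492, np.int64(17)), (498, np.int64(17)), (504, np.int64(14)), (510, np.int64(26)), (516, np.int64(65)), (522, np.int64(64)), (528, np.int64(72)), (534, np.int64(64)), (540, np.int64(74)), (546, np.int64(63)), (552, np.int64(65)), (558, np.int64(69)), (564, np.int64(68)), (570, np.int64(65)), (576, np.int64(54)), (582, np.int64(70)), (588, np.int64(59)), (594, np.int64(70)), (600, np.int64(59)), (606, np.int64(60)), (612, np.int64(64)), (618, np.int64(59)), (624, np.int64(63)), (630, np.int64(58)), (636, np.int64(65)), (642, np.int64(59)), (648, np.int64(68)), (654, np.int64(89)), (660, np.int64(34)), (666, np.int64(8)), (672, np.int64(0)), (678, np.int64(2)), (684, np.int64(16)), (690, np.int64(31)), (696, np.int64(43)), (702, np.int64(19)), (708, np.int64(13)), (714, np.int64(11))]
v [(-60, np.int64(2)), (-55, np.int64(
[... 1873 characters left out ...]
3)), (-45, np.int64(4)), (-40, np.int64(5)), (-35, np.int64(11)), (-30, np.int64(52)), (-25, np.int64(92)), (-20, np.int64(124)), (-15, np.int64(108)), (-10, np.int64(109)), (-5, np.int64(95)), (0, np.int64(86)), (5, np.int64(90)), (10, np.int64(92)), (15, np.int64(75)), (20, np.int64(83)), (25, np.int64(91)), (30, np.int64(85)), (35, np.int64(84)), (40, np.int64(102)), (45, np.int64(96)), (50, np.int64(89)), (55, np.int64(113)), (60, np.int64(103)), (65, np.int64(112)), (70, np.int64(98)), (75, np.int64(171)), (80, np.int64(157)), (85, np.int64(22)), (90, np.int64(1))]
platez [0.07015136 0.07153729 0.07285944]
slab v [-0.16988577  0.17667306] u [0.41515988 0.7682732 ] z 0.035090013740260495
```

Request:
{"api": "carry_out", "payload": {"motion": "0.020 0.03 0 0 0 3.9 147;0.020 0.03 0 0 0 3.9 147;0.020 0.03 0 0 0 3.9 147;0.020 0.03 0 0 0 3.9 147;0.020 0.03 0 0 0 3.9 147;0.020 0.03 0 0 0 3.9 147;0.020 0.03 0 0 0 3.9 147;0.020 0.03 0 0 0 3.9 147;0.020 0.03 0 0 0 3.9 147;0.020 0.03 0 0 0 3.9 147;0.020 0.03 0 0 0 3.9 147;0.020 0.03 0 0 0 3.9 147;0.020 0.03 0 0 0 3.9 147;0.022 0.027 0 0 0 3.8 147;0 0 0 0 0 0 147;0 0 0 0 0 0 147", "grip_force": 15}}

```text
time_s: 1.43
ee_pos: [0.4615, -0.1019, 0.205]
eef_rot: [-3.141, 0.0, 1.286]
force: [-0.3, -0.9, -0.7]
grip_width: 0.0399
grip_force: 0.0
```

```bash
python3 - <<'E'
from m import *
o=ctrl.get_obs(); print(o['time_s'],o['ee_pos'],np.degrees(o['eef_rot']),o['grip_width'],o['force'],o['qpos'])
c,P=shot('wrist','w1.png'); np.save('Pw.npy',P); print(c['position'],c['attitude'])
E
```

```text
1.4333 [ 0.46146185 -0.10187054  0.20498921] [-1.79944809e+02  3.35418338e-03  7.36580328e+01] 0.03990228098651508 [-0.32619919 -0.89630066 -0.66510632] [-2.94758618e-01  1.27563725e-01  1.73125169e+00 -7.06153846e-05
  1.28373991e+00 -9.51742973e-03]
[ 0.47987272 -0.03783221  0.38417863] [-0.23308637  0.00070813 -0.28471044]
```

View pics/w1.png

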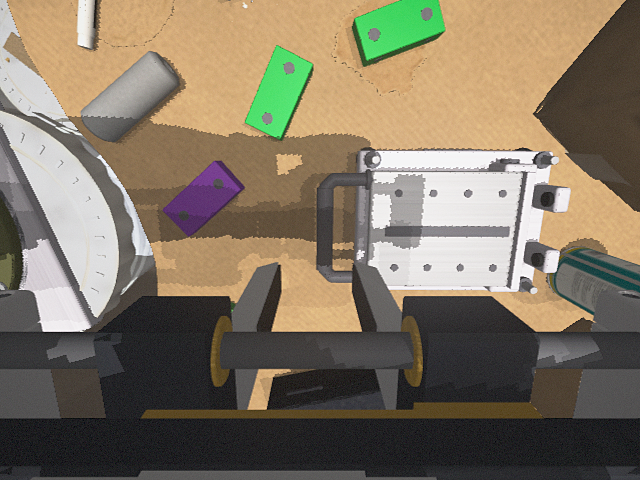

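The wrist view shows the handle bar upright at column 325, rows 175–280, between the fingers. The plate spans columns 360–520 and is well aligned. Next I'll fit the pose from this view.

```bash
python3 - <<'E'
from m import *
P=np.load('Pw.npy').copy(); P[320:]=np.nan
I=cv2.imread('pics/w1.png')[:,:,::-1].copy()
def near(m):
    n,l,st,ce=cv2.connectedComponentsWithStats(m.astype(np.uint8)); i=1+np.argmax(st[1:,4]); return l==i
m=np.zeros(P.shape[:2],bool); m[172:286,376:516]=1
pl=P[m&(P[...,2]>.062)&(P[...,2]<.08)]
print('plate z',np.percentile(pl[:,2],[10,50,90]))
big=near((P[...,2]>.064)&(P[...,2]<.078)&(np.arange(640)>363)&(np.arange(640)<523)); print('plate rect',*rect(P[big]),big.sum())
m=np.zeros(P.shape[:2],bool); m[195:265,312:340]=1
b=P[m&(P[...,2]>.05)&(P[...,2]<.09)]
yaw=np.radians(-16.4);x=np.array([np.cos(yaw),np.sin(yaw)]);y=np.array([-x[1],x[0]])
print('bar u',np.percentile(b[:,:2]@x,[2,50,98]),'z',np.percentile(b[:,2],[5,50,95]))
m[:]=0; m[165:290,316:335]=1; b=P[m&(P[...,2]>.05)&(P[...,2]<.09)]
print('bar v',np.percentile(b[:,:2]@y,[1,99]))
# bar direction
A=np.array([[ (P[r,312:340][(P[r,312:340,2]>.05)][:,:2]).mean(0)] for r in range(198,262)])[:,0]
d=np.polyfit(A[:,1],A[:,0],1); print('bar angle', np.degrees(np.arctan2(1,d[0])))
print('tcp u,v',np.array([.46146,-.10187])@x,np.array([.46146,-.10187])@y)
s=P[(P[...,2]>.026)&(P[...,2]<.042)&(P[...,0]>.48)&(P[...,0]<.68)&(P[...,1]<-.03)]
print('slab z',np.median(s[:,2]),rect(s))
print('table z',np.nanmedian(P[100:140,100:200,2]), 'decoy', np.nanmedian(P[200,195:210,2]))
E
```

```text
plate z [0.0704211  0.07136832 0.07234636]
plate rect [ 577.1 -140.7] [125.1 154.1] 165.7 17434
bar u [0.47165071 0.47902606 0.48650563] z [0.068058   0.07214342 0.07383654]
bar v [-0.01913262  0.08155952]
bar angle 73.46355051583733
tcp u,v 0.47144715089983874 0.0325639740883181
slab z 0.03526812412470537 (array([ 595. , -142.4]), array([150.5, 194.8]), np.float32(163.8))
table z 0.0006266207390925871 decoy 0.0246247897186552
```

Request:
{"api": "carry_out", "payload": {"motion": "0.0035 -0.0018 -0.025 0 0 0 147;0.0034 -0.0018 -0.025 0 0 0 147;0 0 -0.025 0 0 0 147;0 0 -0.025 0 0 0 147;0 0 -0.025 0 0 0 147;0 0 -0.02 0 0 0 147;0 0 -0.014 0 0 0 147;0 0 0 0 0 0 180;0 0 0 0 0 0 255;0 0 0 0 0 0 255;0 0 0 0 0 0 255;0 0 0 0 0 0 255", "grip_force": 20}}

```text
time_s: 2.48
ee_pos: [0.4679, -0.1069, 0.0475]
eef_rot: [3.141, 0.0, 1.283]
force: [-6.4, -0.6, 5.1]
grip_width: 0.0155
grip_force: 20.0
```

```bash
cat > arc.py <<'E'
import numpy as np,sys
a0,a1,n,hand=float(sys.argv[1]),float(sys.argv[2]),int(sys.argv[3]),sys.argv[4]
yaw=np.radians(-16.4);R=.1809;e=np.radians(np.linspace(a0,a1,n+1)+5.71)
u=-R*np.cos(e);z=R*np.sin(e);p=np.round(np.c_[u*np.cos(yaw),u*np.sin(yaw),z],4)
for k in range(0,n,20): print(';'.join('%g %g %g 0 0 0 %s'%(*np.round(d,4),hand) for d in np.diff(p,axis=0)[k:k+20]))
E
python3 arc.py 0 104.5 30 255
```

```text
0.0014 -0.0004 0.0109 0 0 0 255;0.002 -0.0006 0.0108 0 0 0 255;0.0026 -0.0007 0.0106 0 0 0 255;0.0033 -0.001 0.0105 0 0 0 255;0.0038 -0.0011 0.0103 0 0 0 255;0.0044 -0.0013 0.0099 0 0 0 255;0.0051 -0.0015 0.0097 0 0 0 255;0.0055 -0.0016 0.0093 0 0 0 255;0.0061 -0.0018 0.009 0 0 0 255;0.0066 -0.002 0.0086 0 0 0 255;0.0071 -0.0021 0.0081 0 0 0 255;0.0076 -0.0022 0.0077 0 0 0 255;0.008 -0.0024 0.0072 0 0 0 255;0.0084 -0.0024 0.0066 0 0 0 255;0.0087 -0.0026 0.0061 0 0 0 255;0.0091 -0.0027 0.0056 0 0 0 255;0.0095 -0.0028 0.005 0 0 0 255;0.0096 -0.0028 0.0043 0 0 0 255;0.01 -0.0029 0.0037 0 0 0 255;0.0101 -0.003 0.0031 0 0 0 255
0.0103 -0.003 0.0025 0 0 0 255;0.0104 -0.0031 0.0018 0 0 0 255;0.0105 -0.0031 0.0011 0 0 0 255;0.0105 -0.0031 0.0005 0 0 0 255;0.0106 -0.0031 -0.0002 0 0 0 255;0.0105 -0.0031 -0.0009 0 0 0 255;0.0104 -0.0031 -0.0015 0 0 0 255;0.0104 -0.003 -0.0022 0 0 0 255;0.0101 -0.003 -0.0029 0 0 0 255;0.0101 -0.0029 -0.0034 0 0 0 255
```

Request:
{"api": "carry_out", "payload": {"motion": "0.0014 -0.0004 0.0109 0 0 0 255;0.002 -0.0006 0.0108 0 0 0 255;0.0026 -0.0007 0.0106 0 0 0 255;0.0033 -0.001 0.0105 0 0 0 255;0.0038 -0.0011 0.0103 0 0 0 255;0.0044 -0.0013 0.0099 0 0 0 255;0.0051 -0.0015 0.0097 0 0 0 255;0.0055 -0.0016 0.0093 0 0 0 255;0.0061 -0.0018 0.009 0 0 0 255;0.0066 -0.002 0.0086 0 0 0 255;0.0071 -0.0021 0.0081 0 0 0 255;0.0076 -0.0022 0.0077 0 0 0 255;0.008 -0.0024 0.0072 0 0 0 255;0.0084 -0.0024 0.0066 0 0 0 255;0.0087 -0.0026 0.0061 0 0 0 255;0.0091 -0.0027 0.0056 0 0 0 255;0.0095 -0.0028 0.005 0 0 0 255;0.0096 -0.0028 0.0043 0 0 0 255;0.01 -0.0029 0.0037 0 0 0 255;0.0101 -0.003 0.0031 0 0 0 255", "grip_force": 20}}

```text
time_s: 4.15
ee_pos: [0.5971, -0.145, 0.2053]
eef_rot: [3.14, 0.001, 1.283]
force: [-2.7, -1.4, 1.9]
grip_width: 0.0152
grip_force: 20.0
```

Request:
{"api": "carry_out", "payload": {"motion": "0.0103 -0.003 0.0025 0 0 0 255;0.0104 -0.0031 0.0018 0 0 0 255;0.0105 -0.0031 0.0011 0 0 0 255;0.0105 -0.0031 0.0005 0 0 0 255;0.0106 -0.0031 -0.0002 0 0 0 255;0.0105 -0.0031 -0.0009 0 0 0 255;0.0104 -0.0031 -0.0015 0 0 0 255;0.0104 -0.003 -0.0022 0 0 0 255;0.0101 -0.003 -0.0029 0 0 0 255;0.0101 -0.0029 -0.0034 0 0 0 255;0 0 0 0 0 0 255;0 0 0 0 0 0 255"}}

```text
time_s: 5.15
ee_pos: [0.701, -0.1756, 0.199]
eef_rot: [3.14, 0.0, 1.283]
force: [2.8, -2.9, 0.3]
grip_width: 0.0154
grip_force: 20.0
```

Request:
{"api": "carry_out", "payload": {"motion": "0.001 -0.0003 -0.0004 0 0 0 255;0.001 -0.0003 -0.0004 0 0 0 255;0.001 -0.0003 -0.0004 0 0 0 255;0 0 0 0 0 0 255;0 0 0 0 0 0 255"}}

```text
time_s: 5.57
ee_pos: [0.7024, -0.1759, 0.1983]
eef_rot: [-3.139, 0.001, 1.283]
force: [-14.1, 0.0, 8.3]
grip_width: 0.0154
grip_force: 20.0
```

Request:
{"api": "carry_out", "payload": {"motion": "-0.001 0.0003 0 0 0 0 230;0 0 0 0 0 0 147;0 0 0 0 0 0 147;0 0 0 0 0 0 147;0 0 0.02 0 0 0 147;0 0 0.035 0 0 0 147;0 0 0.02 0 0 0 130;-0.019 0.027 0 0 0 1.5 110;-0.019 0.027 0 0 0 1.5 92;-0.019 0.027 0 0 0 1.5 92;-0.019 0.027 0 0 0 1.5 92;-0.019 0.027 0 0 0 1.5 92;-0.019 0.027 0 0 0 1.5 92;-0.019 0.027 0 0 0 1.5 92;-0.019 0.027 -0.01 0 0 1.5 92;-0.019 0.027 -0.02 0 0 1.5 92;-0.019 0.027 -0.02 0 0 1.5 92;-0.019 0.027 -0.03 0 0 1.5 92;-0.019 0.027 -0.03 0 0 1.5 92;-0.0186 0.027 -0.02 0 0 1.3 92"}}

```text
time_s: 7.23
ee_pos: [0.4568, 0.1727, 0.144]
eef_rot: [-3.14, 0.0, 1.621]
force: [0.2, 0.4, 0.2]
grip_width: 0.0602
grip_force: 0.0
```

```bash
cat > look.py <<'E'
from m import *
import sys
o=ctrl.get_obs(); print(o['time_s'],o['ee_pos'].round(4),np.degrees(o['eef_rot']).round(2),o['grip_width'],o['force'].round(1))
def blk(cam,box,zlo,zhi,save=None,top=None):
    c,P=shot(cam,save)
    Q=P.copy()
    if cam=='wrist': Q[315:]=np.nan
    blobs(Q,c['pixels'],zlo,zhi,box,100)
    return c,P
E
python3 - <<'E'
from look import *
blk('wrist',(.38,.54,.1,.25),.028,.05,'w2.png')
c,P=blk('side',(.6,.75,-.25,-.09),.1,.26,'s2.png')
blk('side',(.38,.54,.1,.25),.028,.05)
E
```

```text
7.2333 [0.4568 0.1727 0.144 ] [-1.7991e+02  1.0000e-02  9.2880e+01] 0.0601527929257664 [0.2 0.4 0.2]
[315. 231.] 4042 z [35.  35.9 36.3] rect [455.3 173.4] [40.1 79.6] 93.2 hsv [159.  10. 107.] foot [455.3 173.6] [40.1 79.9] 93.2
[259. 159.] 1965 z [168.9 214.5 223.7] rect [ 700.5 -170.5] [14.7 88.5] 71.2 hsv [40.  8. 94.] foot [ 688.1 -189.2] [ 93.6 153. ] 108.0
[372. 320.] 821 z [34.9 36.4 37. ] rect [454.9 174.9] [40.4 81.7] 93.1 hsv [15.  3. 97.] foot [454.9 174.9] [40.4 81.7] 93.1
```

Request:
{"api": "carry_out", "payload": {"motion": "-0.0017 0.0011 -0.03 0 0 0 92;0 0 -0.03 0 0 0 92;0 0 -0.03 0 0 0 92;0 0 -0.025 0 0 0 92;0 0 -0.016 0 0 0 92;0 0 -0.007 0 0 0 92;0 0 0 0 0 0 130;0 0 0 0 0 0 255;0 0 0 0 0 0 255;0 0 0 0 0 0 255;0 0 0 0 0 0 255", "grip_force": 30}}

```text
time_s: 8.3
ee_pos: [0.4577, 0.173, 0.0093]
eef_rot: [3.14, -0.0, 1.62]
force: [-0.7, -2.3, 7.8]
grip_width: 0.0394
grip_force: 30.0
```

Request:
{"api": "carry_out", "payload": {"motion": "0 0 0.02 0 0 0 255;0 0 0.04 0 0 0 255;0 0 0.04 0 0 0 255;0 0 0.03 0 0 0 255;0 0 0 0 0 0 255;0 0 0 0 0 0 255;0 0 0 0 0 0 255"}}

```text
time_s: 8.88
ee_pos: [0.4564, 0.1728, 0.137]
eef_rot: [-3.14, 0.0, 1.62]
force: [-0.2, -0.7, -4.1]
grip_width: 0.0396
grip_force: 30.0
```

```bash
python3 - <<'E'
from look import *
c,P=blk('wrist',(.38,.54,.1,.25),.11,.2)
blk('side',(.38,.54,.1,.26),.12,.18)
blk('scene',(.38,.54,.1,.26),.12,.18)
E
```

```text
8.8833 [0.4564 0.1728 0.137 ] [-1.7993e+02  2.0000e-02  9.2810e+01] 0.03961477069320544 [-0.2 -0.7 -4.1]
[317. 268.] 12101 z [162.8 183.2 195. ] rect [455.8 180. ] [ 6.2 64.3] 2.9 hsv [145.  10. 100.] foot [455.4 188.2] [50.6 64.3] 2.9
[378. 271.] 1521 z [161.7 164.6 175.9] rect [455.7 174.5] [19.7 64.5] 3.7 hsv [ 30.   3. 101.] foot [455.7 174.6] [64.5 80.4] 93.6
[311. 262.] 846 z [160.8 166.4 175.9] rect [454.3 175.1] [19.1 65. ] 2.1 hsv [150.  16. 109.] foot [452.4 180.8] [65.9 77.6] 113.9
```

Request:
{"api": "carry_out", "payload": {"motion": "0.007 -0.0251 0 0 0 -1.6 255;0.007 -0.0251 0 0 0 -1.6 255;0.007 -0.0251 0 0 0 -1.6 255;0.007 -0.0251 0 0 0 -1.6 255;0.007 -0.0251 0 0 0 -1.6 255;0.007 -0.0251 0 0 0 -1.6 255;0.007 -0.0251 0 0 0 -1.6 255;0.007 -0.0251 0 0 0 -1.6 255;0.007 -0.0251 0 0 0 -1.6 255;0.007 -0.0251 0 0 0 -1.6 255;0.007 -0.0251 0 0 0 -1.6 255;0.007 -0.0251 0 0 0 -1.6 255;0 0 0 0 0 0 255;0 0 0 0 0 0 255;0 0 0 0 0 0 255"}}

```text
time_s: 10.28
ee_pos: [0.5405, -0.1278, 0.137]
eef_rot: [-3.14, -0.0, 1.285]
force: [0.0, 1.2, -3.3]
grip_width: 0.0398
grip_force: 30.0
```

```bash
python3 - <<'E'
from look import *
c,P=shot('side','s3.png')
yaw=np.radians(-16.4);x=np.array([np.cos(yaw),np.sin(yaw)]);y=np.array([-x[1],x[0]])
# block points in hand
p=P[(P[...,0]>.45)&(P[...,0]<.62)&(P[...,1]>-.2)&(P[...,1]<-.05)&(P[...,2]>.15)&(P[...,2]<.17)]
print(len(p),np.percentile(p[:,:2]@x,[2,50,98]),np.percentile(p[:,:2]@y,[2,50,98]),np.median(p[:,2]))
p=P[(P[...,0]>.45)&(P[...,0]<.72)&(P[...,1]>-.25)&(P[...,1]<0)&(P[...,2]>.031)&(P[...,2]<.039)]
print('slab',len(p),np.percentile(p[:,:2]@x,[1,99]),np.percentile(p[:,:2]@y,[1,99]),np.median(p[:,2]))
e=ctrl.get_obs()['ee_pos'][:2];print('ee uv',e@x,e@y)
cv2.imwrite('pics/s3c.png',cv2.resize(c['pixels'][60:300,200:440,::-1],None,fx=2.5,fy=2.5))
E
```

```text
10.2833 [ 0.5405 -0.1278  0.137 ] [-1.7989e+02 -1.0000e-02  7.3620e+01] 0.03984492887083329 [ 0.   1.2 -3.3]
542 [0.52213281 0.55327067 0.58244673] [-0.00473651  0.04005479  0.07137783] 0.16243302418239358
slab 2460 [0.51411754 0.70248916] [-0.04136302  0.1070921 ] 0.035433005087616876
ee uv 0.5545838741946826 0.03031406184560682
```

View pics/s3c.png

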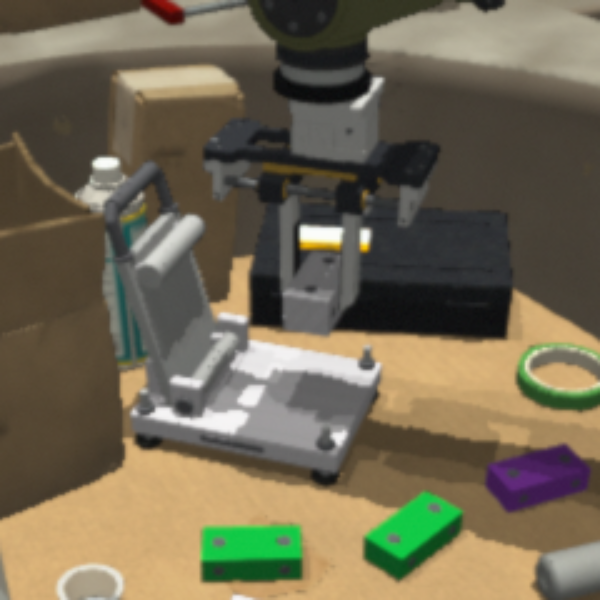

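The crop shows the plate leaning back on its rests, with the block gripped level above the clear front of the slab.

Request:
{"api": "carry_out", "payload": {"motion": "0 0 -0.02 0 0 0 255;0 0 -0.025 0 0 0 255;0 0 -0.02 0 0 0 255;0 0 -0.012 0 0 0 255;0 0 -0.007 0 0 0 255;0 0 -0.003 0 0 0 255;0 0 -0.001 0 0 0 255;0 0 0 0 0 0 255;0 0 0 0 0 0 255"}}

```text
time_s: 11.08
ee_pos: [0.5415, -0.1284, 0.051]
eef_rot: [3.14, 0.0, 1.285]
force: [-0.3, -0.1, -2.4]
grip_width: 0.04
grip_force: 30.0
```

Request:
{"api": "carry_out", "payload": {"motion": "0 0 -0.001 0 0 0 255;0 0 -0.001 0 0 0 255;0 0 0 0 0 0 255;0 0 0 0 0 0 255"}}

```text
time_s: 11.42
ee_pos: [0.541, -0.1283, 0.0481]
eef_rot: [3.142, -0.0, 1.285]
force: [-0.2, 0.1, -2.9]
grip_width: 0.0401
grip_force: 30.0
```

Request:
{"api": "carry_out", "payload": {"motion": "0 0 -0.001 0 0 0 255;0 0 -0.001 0 0 0 255;0 0 0 0 0 0 255;0 0 0 0 0 0 255"}}

```text
time_s: 11.75
ee_pos: [0.5409, -0.1282, 0.0459]
eef_rot: [-3.141, -0.0, 1.285]
force: [-0.0, 0.6, -2.6]
grip_width: 0.0398
grip_force: 30.0
```

Request:
{"api": "carry_out", "payload": {"motion": "0 0 -0.001 0 0 0 255;0 0 0 0 0 0 255;0 0 0 0 0 0 255"}}

```text
time_s: 12.0
ee_pos: [0.5409, -0.1282, 0.0449]
eef_rot: [-3.141, -0.0, 1.285]
force: [0.8, -0.6, -2.6]
grip_width: 0.0399
grip_force: 30.0
```

Request:
{"api": "carry_out", "payload": {"motion": "0 0 -0.001 0 0 0 255;0 0 0 0 0 0 255;0 0 0 0 0 0 255"}}

```text
time_s: 12.25
ee_pos: [0.541, -0.1283, 0.0446]
eef_rot: [3.141, 0.0, 1.285]
force: [-4.0, 0.9, 5.4]
grip_width: 0.0397
grip_force: 30.0
```

Request:
{"api": "carry_out", "payload": {"motion": "0 0 0.0005 0 0 0 200;0 0 0 0 0 0 92;0 0 0 0 0 0 92;0 0 0 0 0 0 92;0 0 0.01 0 0 0 92;0 0 0.03 0 0 0 92;0 0 0.035 0 0 0 92;0 0 0.035 0 0 0 92;0 0 0 0 0 0 92;0 0 0 0 0 0 92"}}

```text
time_s: 13.08
ee_pos: [0.5418, -0.1285, 0.157]
eef_rot: [3.137, 0.0, 1.285]
force: [-0.2, 0.0, -0.0]
grip_width: 0.0603
grip_force: 0.0
```

```bash
python3 - <<'E'
from look import *
for f in('P.npy','P2.npy'):
    P=np.load(f); m=(P[...,0]>.40)&(P[...,0]<.68)&(P[...,1]>.0)&(P[...,1]<.45)&(P[...,2]>.055)
    m&=~((P[...,2]>.3))
    p=P[m]; print(len(p)); 
    for lo in np.arange(.4,.68,.04):
        q=p[(p[:,0]>=lo)&(p[:,0]<lo+.04)]
        if len(q): print(round(lo,2),q.min(0).round(3),q.max(0).round(3))
yaw=np.radians(-16.4);x=np.array([np.cos(yaw),np.sin(yaw)]);y=np.array([-x[1],x[0]])
c,P=shot('side')
box=(.48,.60,-.2,-.06)
blobs(P,c['pixels'],.063,.08,box,60)
blobs(*(lambda c,P:(P,c['pixels']))(*shot('scene')),.063,.08,box,60)
c,P=shot('wrist'); Q=P.copy();Q[330:]=np.nan
blobs(Q,c['pixels'],.063,.08,(.48,.62,-.22,-.04),60)
E
```

```text
13.0833 [ 0.5418 -0.1285  0.157 ] [179.75   0.    73.61] 0.06025273065359193 [-0.2  0.  -0. ]
755
0.56 [0.582 0.209 0.055] [0.6   0.42  0.065]
0.6 [0.6   0.334 0.055] [0.64  0.437 0.067]
0.64 [0.64  0.332 0.055] [0.68  0.437 0.066]
2019
0.56 [0.59  0.355 0.055] [0.6   0.414 0.064]
0.6 [0.6   0.332 0.055] [0.64  0.437 0.064]
0.64 [0.64  0.331 0.055] [0.68  0.437 0.065]
[326. 208.] 417 z [70.2 71.5 72.4] rect [ 540.4 -126.9] [40.6 83.9] 74.8 hsv [15.  3. 99.] foot [ 540.1 -126.8] [40.6 84.5] 73.7
[363. 198.] 372 z [69.4 72.4 73.4] rect [ 539.2 -125.2] [44.3 82.5] 73.1 hsv [150.  15. 110.] foot [ 539.3 -125.4] [44.5 83.2] 73.7
[317. 238.] 4793 z [70.2 71.1 71.5] rect [ 540.9 -128. ] [40.  80.2] 73.6 hsv [157.   9. 146.] foot [ 540.9 -128. ] [40.  80.2] 73.6
[428. 304.] 158 z [68.7 69.8 70.4] rect [ 615.2 -209. ] [ 9.4 13.2] 89.8 hsv [140.5   2.5 247. ] foot [ 615.2 -209. ] [ 9.4 13.2] 89.8
```

Request:
{"api": "carry_out", "payload": {"motion": "-0.0011 0.0357 0 0 0 0 92;-0.0011 0.0357 0 0 0 0 92;-0.0011 0.0357 0 0 0 0 92;-0.0011 0.0357 0 0 0 0 92;-0.0011 0.0357 0 0 0 0 92;-0.0011 0.0357 0 0 0 0 92;-0.0011 0.0357 0 0 0 0 92;-0.0011 0.0357 0 0 0 0 92;-0.0011 0.0357 0 0 0 0 92;-0.0011 0.0357 0 0 0 0 92;-0.0011 0.0357 0 0 0 0 92;-0.0011 0.0357 0 0 0 -1 92;-0.0011 0.0357 -0.01 0 0 -0.9 92;0 0 0 0 0 0 92;0 0 0 0 0 0 92"}}

```text
time_s: 14.48
ee_pos: [0.5255, 0.3369, 0.1422]
eef_rot: [-3.139, 0.003, 1.254]
force: [-0.3, -0.7, -0.2]
grip_width: 0.0603
grip_force: 0.0
```

```bash
python3 - <<'E'
from look import *
blk('wrist',(.44,.6,.26,.4),.018,.035)
E
```

```text
14.4833 [0.5255 0.3369 0.1422] [-1.7986e+02  1.5000e-01  7.1860e+01] 0.06028580033532422 [-0.3 -0.7 -0.2]
[363. 169.] 149 z [31.4 34.7 34.9] rect [580.8 376.3] [ 5.3 47.1] 100.0 hsv [110. 118. 125.] foot [581.2 375.4] [ 5.7 49.5] 100.9
[320. 232.] 3832 z [25.  25.8 26.3] rect [527.4 334.5] [39.9 80.5] 71.6 hsv [159.   9. 132.] foot [527.5 334.6] [39.9 80.7] 71.6
```

Request:
{"api": "carry_out", "payload": {"motion": "0.0019 -0.0024 -0.03 0 0 0 92;0 0 -0.03 0 0 0 92;0 0 -0.03 0 0 0 92;0 0 -0.025 0 0 0 92;0 0 -0.015 0 0 0 92;0 0 -0.007 0 0 0 92;0 0 0 0 0 0 92;0 0 0 0 0 0 92;0 0 0 0 0 0 92;0 0 0 0 0 0 130;0 0 0 0 0 0 255;0 0 0 0 0 0 255;0 0 0 0 0 0 255;0 0 0 0 0 0 255", "grip_force": 30}}

```text
time_s: 15.7
ee_pos: [0.5287, 0.3336, 0.008]
eef_rot: [3.141, -0.0, 1.252]
force: [-2.0, 0.3, 6.3]
grip_width: 0.0394
grip_force: 30.0
```

Request:
{"api": "carry_out", "payload": {"motion": "0 0 0.015 0 0 0 255;0 0 0.035 0 0 0 255;0 0 0.04 0 0 0 255;0 0 0.04 0 0 0 255;0 0 0.02 0 0 0 255;0 0 0 0 0 0 255;0 0 0 0 0 0 255;0 0 0 0 0 0 255"}}

```text
time_s: 16.37
ee_pos: [0.5279, 0.3331, 0.1555]
eef_rot: [-3.14, 0.002, 1.252]
force: [0.1, 0.3, -2.6]
grip_width: 0.0395
grip_force: 30.0
```

```bash
python3 - <<'E'
from look import *
blk('side',(.44,.6,.26,.4),.14,.19)
E
```

```text
16.3667 [0.5279 0.3331 0.1555] [-1.7989e+02  1.2000e-01  7.1710e+01] 0.039470051279955835 [ 0.1  0.3 -2.6]
[329. 343.] 2034 z [172.3 174.6 184.9] rect [528.  335.8] [16.8 64.1] 162.4 hsv [ 21.   3. 110.] foot [526.8 337. ] [62.2 82.8] 56.6
```

Request:
{"api": "carry_out", "payload": {"motion": "0.001 -0.0356 0 0 0 0.15 255;0.001 -0.0356 0 0 0 0.15 255;0.001 -0.0356 0 0 0 0.15 255;0.001 -0.0356 0 0 0 0.15 255;0.001 -0.0356 0 0 0 0.15 255;0.001 -0.0356 0 0 0 0.15 255;0.001 -0.0356 0 0 0 0.15 255;0.001 -0.0356 0 0 0 0.15 255;0.001 -0.0356 0 0 0 0.15 255;0.001 -0.0356 0 0 0 0.15 255;0.001 -0.0356 0 0 0 0.15 255;0.001 -0.0356 0 0 0 0.15 255;0.001 -0.0346 0 0 0 0.1 255;0 0 0 0 0 0 255;0 0 0 0 0 0 255;0 0 -0.02 0 0 0 255;0 0 -0.02 0 0 0 255;0 0 -0.015 0 0 0 255;0 0 0 0 0 0 255;0 0 0 0 0 0 255"}}

```text
time_s: 18.08
ee_pos: [0.5411, -0.1273, 0.1017]
eef_rot: [-3.139, -0.0, 1.286]
force: [0.1, 0.7, -2.0]
grip_width: 0.0397
grip_force: 30.0
```

```bash
python3 - <<'E'
from look import *
yaw=np.radians(-16.4);x=np.array([np.cos(yaw),np.sin(yaw)]);y=np.array([-x[1],x[0]])
c,P=shot('side')
B=(P[...,0]>.46)&(P[...,0]<.62)&(P[...,1]>-.2)&(P[...,1]<-.05)
e=ctrl.get_obs()['ee_pos']; print('ee uv',e[:2]@x,e[:2]@y)
# front faces (+y side seen by side cam): lower block z .04-.068, upper z
for lo,hi in((.042,.066),(e[2]-.005,e[2]+.014)):
    p=P[B&(P[...,2]>lo)&(P[...,2]<hi)]; v=p[:,:2]@y; p=p[v>np.percentile(v,97)-.006]
    print(len(p),np.percentile(p[:,:2]@x,[3,97]),np.percentile(p[:,:2]@y,[50,90]))
E
```

```text
18.0833 [ 0.5411 -0.1273  0.1017] [-1.7986e+02 -1.0000e-02  7.3670e+01] 0.03966252640145677 [ 0.1  0.7 -2. ]
ee uv 0.5556913626315225 0.030504478182303927
28 [0.52303846 0.53001321] [0.09862283 0.10110921]
134 [0.5349421  0.57218302] [0.07100722 0.07308479]
```

Request:
{"api": "carry_out", "payload": {"motion": "-0.0009 -0.0011 -0.008 0 0 0 255;0 0 -0.007 0 0 0 255;0 0 -0.004 0 0 0 255;0 0 -0.001 0 0 0 255;0 0 0 0 0 0 255;0 0 0 0 0 0 255;0 0 0 0 0 0 255"}}

```text
time_s: 18.72
ee_pos: [0.5408, -0.1295, 0.0828]
eef_rot: [3.141, 0.0, 1.285]
force: [-0.3, 0.1, -2.8]
grip_width: 0.0395
grip_force: 30.0
```

```bash
python3 - <<'E'
from look import *
yaw=np.radians(-16.4);x=np.array([np.cos(yaw),np.sin(yaw)]);y=np.array([-x[1],x[0]])
e=ctrl.get_obs()['ee_pos']; print('ee uv',e[:2]@x,e[:2]@y)
for cam in('side','scene'):
  c,P=shot(cam)
  v=P[...,:2]@y;u=P[...,:2]@x
  B=(abs(u-.555)<.03)&(v<.09)&(v>.05)
  for lo,hi in((.042,.064),(e[2]-.005,e[2]+.014)):
    p=P[B&(P[...,2]>lo)&(P[...,2]<hi)]
    if len(p)<10: continue
    v=p[:,:2]@y; print(cam,len(p),np.percentile(p[:,:2]@x,[3,97]),np.percentile(v,[50,80,95]))
E
```

```text
18.7167 [ 0.5408 -0.1295  0.0828] [179.97   0.    73.61] 0.03947337576885656 [-0.3  0.1 -2.8]
ee uv 0.555372378933804 0.028452152772689688
side 161 [0.53459341 0.57322836] [0.0691256  0.07060071 0.07195809]
side 140 [0.53470342 0.57339131] [0.06841112 0.06972948 0.07048374]
scene 95 [0.53140744 0.57113581] [0.06994069 0.07149352 0.07273369]
scene 98 [0.53158025 0.5718658 ] [0.06840223 0.07030478 0.07170198]
```

Request:
{"api": "carry_out", "payload": {"motion": "0.0003 0.001 -0.001 0 0 0 255;0 0 -0.001 0 0 0 255;0 0 -0.001 0 0 0 255;0 0 0 0 0 0 255;0 0 0 0 0 0 255;0 0 0 0 0 0 255"}}

```text
time_s: 19.32
ee_pos: [0.541, -0.1284, 0.0795]
eef_rot: [-3.142, -0.0, 1.285]
force: [-0.4, 0.0, -2.5]
grip_width: 0.0399
grip_force: 30.0
```

Request:
{"api": "carry_out", "payload": {"motion": "0 0 -0.001 0 0 0 255;0 0 0 0 0 0 255;0 0 0 0 0 0 255"}}

```text
time_s: 19.57
ee_pos: [0.5409, -0.1284, 0.0784]
eef_rot: [-3.142, -0.0, 1.285]
force: [0.1, 0.1, -2.1]
grip_width: 0.0394
grip_force: 30.0
```

Request:
{"api": "carry_out", "payload": {"motion": "0 0 -0.001 0 0 0 255;0 0 0 0 0 0 255;0 0 0 0 0 0 255"}}

```text
time_s: 19.82
ee_pos: [0.5411, -0.1285, 0.0782]
eef_rot: [3.141, 0.0, 1.285]
force: [-3.8, 0.9, 6.9]
grip_width: 0.0397
grip_force: 30.0
```

Request:
{"api": "carry_out", "payload": {"motion": "0 0 0.0005 0 0 0 200;0 0 0 0 0 0 100;0 0 0 0 0 0 100;0 0 0 0 0 0 100;0 0 0.01 0 0 0 100;0 0 0.03 0 0 0 100;0 0 0.04 0 0 0 100;0 0 0.04 0 0 0 100;0 0 0 0 0 0 147;0 0 0 0 0 0 147"}}

```text
time_s: 20.65
ee_pos: [0.5418, -0.1287, 0.2008]
eef_rot: [3.137, 0.0, 1.285]
force: [-0.6, 0.9, -1.5]
grip_width: 0.0473
grip_force: 0.0
```

```bash
python3 - <<'E'
from look import *
yaw=np.radians(-16.4);x=np.array([np.cos(yaw),np.sin(yaw)]);y=np.array([-x[1],x[0]])
c,P=shot('wrist','w5.png'); Q=P.copy();Q[330:]=np.nan
blobs(Q,c['pixels'],.09,.105,(.48,.62,-.22,-.04),60)
c,P=shot('side','s5.png');v=P[...,:2]@y;u=P[...,:2]@x
B=(abs(u-.555)<.03)&(v<.09)&(v>.05)
for lo,hi in((.042,.064),(.075,.09)):
    p=P[B&(P[...,2]>lo)&(P[...,2]<hi)];v=p[:,:2]@y; print(len(p),np.percentile(p[:,:2]@x,[3,97]),np.percentile(v,[50,80,95]))
blobs(P,c['pixels'],.205,.235,(.6,.75,-.25,-.09),20)
E
```

```text
20.65 [ 0.5418 -0.1287  0.2008] [179.72   0.    73.61] 0.0472953085833471 [-0.6  0.9 -1.5]
[315. 232.] 4123 z [95.2 96.1 96.5] rect [ 541.2 -127.5] [40.  79.6] 73.5 hsv [158.   9. 142.] foot [ 541.2 -127.5] [40.  79.6] 73.5
152 [0.5342254  0.57342077] [0.06923194 0.07050402 0.07164601]
114 [0.53464164 0.57310776] [0.06963634 0.07085311 0.07172505]
[252. 136.] 251 z [220.5 224.4 225.4] rect [ 699.7 -172.1] [14.7 87.1] 71.8 hsv [105.   8.  91.] foot [ 700.7 -172.7] [ 16.8 106.1] 73.6
```

Request:
{"api": "carry_out", "payload": {"motion": "0 0 0.04 0 0 0 147;0 0 0.04 0 0 0 147;0.01 -0.003 0.01 0 0 0 147;0.03 -0.0087 0 0 0 0 147;0.03 -0.0087 0 0 0 0 147;0.03 -0.0087 0 0 0 0 147;0.03 -0.0087 0 0 0 0 147;0.03 -0.0087 0 0 0 0 147;0 0 0 0 0 0 147;0 0 0 0 0 0 147;0 0 -0.03 0 0 0 147;0 0 -0.03 0 0 0 147;0 0 -0.02 0 0 0 147;0 0 -0.012 0 0 0 147;0 0 0 0 0 0 147;0 0 0 0 0 0 147"}}

```text
time_s: 22.08
ee_pos: [0.7007, -0.1748, 0.1972]
eef_rot: [3.141, -0.0, 1.285]
force: [0.1, 0.3, 0.8]
grip_width: 0.0402
grip_force: 0.0
```

Request:
{"api": "carry_out", "payload": {"motion": "0 0 0 0 0 0 190;0 0 0 0 0 0 255;0 0 0 0 0 0 255;0 0 0 0 0 0 255;0 0 0 0 0 0 255", "grip_force": 20}}

```text
time_s: 22.5
ee_pos: [0.7013, -0.1751, 0.1968]
eef_rot: [3.14, -0.0, 1.285]
force: [2.4, -1.0, 2.7]
grip_width: 0.0156
grip_force: 20.0
```

```bash
python3 arc.py 105 35 20 255;python3 arc.py 35 30 5 255; python3 - <<'E'
from look import *
R=.1809
for a in(105,35,31,30,29):
    e=np.radians(a+5.71);u=.659-R*np.cos(e);print(a,u*.9593+.0305*.2823,-u*.2823+.0305*.9593,.0132+.034+R*np.sin(e)-.019)
E
```

```text
-0.0101 0.003 0.0036 0 0 0 255;-0.0102 0.003 0.0029 0 0 0 255;-0.0103 0.003 0.0023 0 0 0 255;-0.0105 0.0031 0.0017 0 0 0 255;-0.0106 0.0031 0.0009 0 0 0 255;-0.0106 0.0032 0.0003 0 0 0 255;-0.0106 0.0031 -0.0004 0 0 0 255;-0.0105 0.0031 -0.0011 0 0 0 255;-0.0105 0.0031 -0.0017 0 0 0 255;-0.0103 0.003 -0.0024 0 0 0 255;-0.0102 0.003 -0.0031 0 0 0 255;-0.01 0.0029 -0.0036 0 0 0 255;-0.0098 0.0029 -0.0044 0 0 0 255;-0.0094 0.0028 -0.0049 0 0 0 255;-0.0092 0.0027 -0.0055 0 0 0 255;-0.0089 0.0026 -0.0061 0 0 0 255;-0.0084 0.0025 -0.0067 0 0 0 255;-0.0081 0.0024 -0.0072 0 0 0 255;-0.0076 0.0022 -0.0077 0 0 0 255;-0.0071 0.0021 -0.0081 0 0 0 255
-0.002 0.0006 -0.0024 0 0 0 255;-0.0019 0.0006 -0.0025 0 0 0 255;-0.0019 0.0005 -0.0024 0 0 0 255;-0.0018 0.0005 -0.0026 0 0 0 255;-0.0018 0.0006 -0.0025 0 0 0 255
22.5 [ 0.7013 -0.1751  0.1968] [179.91  -0.    73.61] 0.015561018728326187 [ 2.4 -1.   2.7]
105 0.7021582765307944 -0.17483666545881713 0.19741066233636081
35 0.5092439639398622 -0.11806640543127603 0.1461885360361662
31 0.5016689163483631 -0.11583724256764608 0.1363357019084894
30 0.49987968695657037 -0.11531071337208362 0.13378824344458504
29 0.49813337986085854 -0.11479681522435148 0.1312086217788712
```

Request:
{"api": "carry_out", "payload": {"motion": "-0.0101 0.003 0.0036 0 0 0 255;-0.0102 0.003 0.0029 0 0 0 255;-0.0103 0.003 0.0023 0 0 0 255;-0.0105 0.0031 0.0017 0 0 0 255;-0.0106 0.0031 0.0009 0 0 0 255;-0.0106 0.0032 0.0003 0 0 0 255;-0.0106 0.0031 -0.0004 0 0 0 255;-0.0105 0.0031 -0.0011 0 0 0 255;-0.0105 0.0031 -0.0017 0 0 0 255;-0.0103 0.003 -0.0024 0 0 0 255;-0.0102 0.003 -0.0031 0 0 0 255;-0.01 0.0029 -0.0036 0 0 0 255;-0.0098 0.0029 -0.0044 0 0 0 255;-0.0094 0.0028 -0.0049 0 0 0 255;-0.0092 0.0027 -0.0055 0 0 0 255;-0.0089 0.0026 -0.0061 0 0 0 255;-0.0084 0.0025 -0.0067 0 0 0 255;-0.0081 0.0024 -0.0072 0 0 0 255;0 0 0 0 0 0 255;0 0 0 0 0 0 255"}}

```text
time_s: 24.17
ee_pos: [0.5222, -0.122, 0.1605]
eef_rot: [-3.14, -0.0, 1.285]
force: [-4.5, 4.1, 1.6]
grip_width: 0.0155
grip_force: 20.0
```

Request:
{"api": "carry_out", "payload": {"motion": "-0.0076 0.0022 -0.0077 0 0 0 255;-0.0071 0.0021 -0.0081 0 0 0 255;-0.002 0.0006 -0.0024 0 0 0 255;-0.0019 0.0006 -0.0025 0 0 0 255;-0.0019 0.0005 -0.0024 0 0 0 255;0 0 0 0 0 0 255;0 0 0 0 0 0 255;0 0 0 0 0 0 255"}}

```text
time_s: 24.83
ee_pos: [0.5026, -0.1164, 0.1377]
eef_rot: [3.141, -0.0, 1.285]
force: [1.4, 5.0, -1.9]
grip_width: 0.0151
grip_force: 20.0
```

Request:
{"api": "carry_out", "payload": {"motion": "-0.0007 0.0002 -0.001 0 0 0 255;-0.0007 0.0002 -0.001 0 0 0 255;0 0 0 0 0 0 255;0 0 0 0 0 0 255;0 0 0 0 0 0 255"}}

```text
time_s: 25.25
ee_pos: [0.5008, -0.116, 0.1354]
eef_rot: [-3.141, -0.0, 1.285]
force: [1.2, 5.5, -1.6]
grip_width: 0.0159
grip_force: 20.0
```

Request:
{"api": "carry_out", "payload": {"motion": "-0.0007 0.0002 -0.001 0 0 0 255;0 0 0 0 0 0 255;0 0 0 0 0 0 255;0 0 0 0 0 0 255"}}

```text
time_s: 25.58
ee_pos: [0.5001, -0.1157, 0.1344]
eef_rot: [-3.141, -0.0, 1.285]
force: [0.8, 4.5, -1.9]
grip_width: 0.0156
grip_force: 20.0
```

Request:
{"api": "carry_out", "payload": {"motion": "-0.0007 0.0002 -0.001 0 0 0 255;0 0 0 0 0 0 255;0 0 0 0 0 0 255;0 0 0 0 0 0 255"}}

```text
time_s: 25.92
ee_pos: [0.4998, -0.1157, 0.1339]
eef_rot: [3.14, -0.0, 1.285]
force: [1.4, 5.1, 1.7]
grip_width: 0.0154
grip_force: 20.0
```

Request:
{"api": "carry_out", "payload": {"motion": "0 0 0 0 0 0 210;0 0 0 0 0 0 190;0 0 0 0 0 0 185;0 0 0 0 0 0 185;0 0 0.01 0 0 0 185;0 0 0.02 0 0 0 185;0 0 0.03 0 0 0 185;0 0 0.03 0 0 0 185;0 0 0.03 0 0 0 185;0 0 0 0 0 0 185;0 0 0 0 0 0 185"}}

```text
time_s: 26.83
ee_pos: [0.4998, -0.1159, 0.2554]
eef_rot: [3.138, 0.0, 1.285]
force: [0.4, -0.0, -0.7]
grip_width: 0.0258
grip_force: 0.0
```

```bash
python3 - <<'E'
from look import *
yaw=np.radians(-16.4);x=np.array([np.cos(yaw),np.sin(yaw)]);y=np.array([-x[1],x[0]])
c,P=shot('side','s6.png'); u=P[...,:2]@x;v=P[...,:2]@y
m=(u>.55)&(u<.64)&(abs(v-.03)<.045)&(P[...,2]>.07)&(P[...,2]<.17)
p=P[m]; A=np.c_[p[:,:2]@x,np.ones(len(p))]
s=np.linalg.lstsq(A,p[:,2],rcond=None)[0]; r=p[:,2]-A@s; k=abs(r)<.004; s=np.linalg.lstsq(A[k],p[k,2],rcond=None)[0]
print('angle',np.degrees(np.arctan(-s[0])),k.sum(),'z at u=.567',s@[.567,1])
cv2.imwrite('pics/s6c.png',cv2.resize(c['pixels'][100:300,220:440,::-1],None,fx=2.7,fy=2.7))
B=(abs(u-.555)<.03)&(v<.09)&(v>.05)
for lo,hi in((.042,.064),(.075,.09)):
    p=P[B&(P[...,2]>lo)&(P[...,2]<hi)]; print(len(p),np.percentile(p[:,:2]@x,[3,97]),np.percentile(p[:,:2]@y,[50,80,95]))
E
```

```text
26.8333 [ 0.4998 -0.1159  0.2554] [1.7981e+02 1.0000e-02 7.3610e+01] 0.025838326645320205 [ 0.4 -0.  -0.7]
angle 26.39220963730582 203 z at u=.567 0.124147616478608
161 [0.53446978 0.5731336 ] [0.06949713 0.07080025 0.07203091]
115 [0.53425682 0.57296836] [0.0699323  0.07123135 0.07229276]
```

View pics/s6c.png

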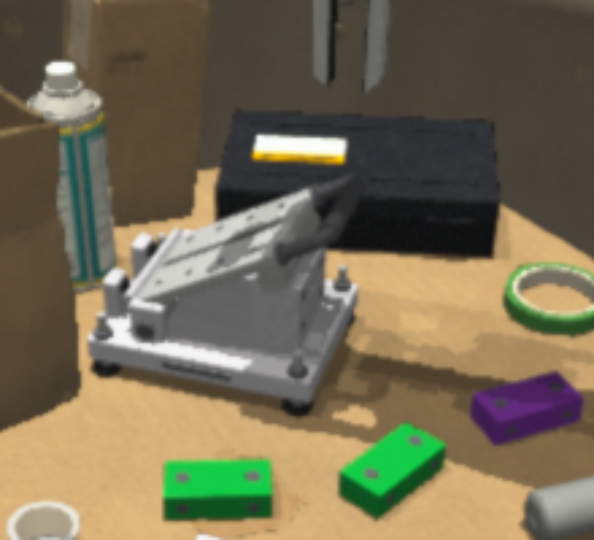

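The crop shows the plate resting on the stack with the handle free and the gripper clear above. Next is the bedding push with closed fingers, turned 90° so the contact edge is well defined.

Request:
{"api": "carry_out", "payload": {"motion": "0.0046 -0.0013 0 0 0 -7 255;0.0046 -0.0013 0 0 0 -7 255;0.0046 -0.0013 0 0 0 -7 255;0.0046 -0.0013 0 0 0 -7 255;0.0046 -0.0013 0 0 0 -7 255;0.0046 -0.0013 0 0 0 -7 255;0.0046 -0.0013 0 0 0 -7 255;0.0046 -0.0013 0 0 0 -7 255;0.0046 -0.0013 0 0 0 -7 255;0.0046 -0.0013 0 0 0 -7 255;0.0046 -0.0013 0 0 0 -7 255;0.0046 -0.0013 0 0 0 -7 255;0.0042 -0.0013 0 0 0 -6 255;0 0 -0.02 0 0 0 255;0 0 -0.03 0 0 0 255;0 0 -0.03 0 0 0 255;0 0 -0.015 0 0 0 255;0 0 0 0 0 0 255;0 0 0 0 0 0 255;0 0 0 0 0 0 255"}}

```text
time_s: 28.55
ee_pos: [0.5592, -0.1327, 0.1595]
eef_rot: [3.142, -0.001, -0.286]
force: [0.2, -0.0, -0.2]
grip_width: -0.0002
grip_force: 0.0
```

```bash
python3 - <<'E'
from look import *
yaw=np.radians(-16.4);x=np.array([np.cos(yaw),np.sin(yaw)]);y=np.array([-x[1],x[0]])
e=ctrl.get_obs()['ee_pos']; print('ee uv',e[:2]@x,e[:2]@y)
c,P=shot('wrist','w7.png');u=P[...,:2]@x;v=P[...,:2]@y
for lo,hi in((.53,.60),):
    m=(u>.535)&(u<.64)&(v>-.02)&(v<.08)&(P[...,2]<.155)&(P[...,2]>.06)
    p=P[m]; f=np.polyfit(p[:,:2]@x,p[:,2],1)
    for _ in range(3):
        r=abs(p[:,2]-np.polyval(f,p[:,:2]@x)); p=p[r<max(.003,r.std())] if len(p) else p; f=np.polyfit(p[:,:2]@x,p[:,2],1)
    print(len(p),'angle',np.degrees(np.arctan(f[0])),'z@.566',np.polyval(f,.566))
E
```

```text
28.55 [ 0.5592 -0.1327  0.1595] [ 1.800e+02 -6.000e-02 -1.639e+01] -0.00018796863665783284 [ 0.2 -0.  -0.2]
ee uv 0.5739094517638329 0.03059988974632993
18618 angle -29.948070968384773 z@.566 0.12837281744399787
```

View pics/w7.png

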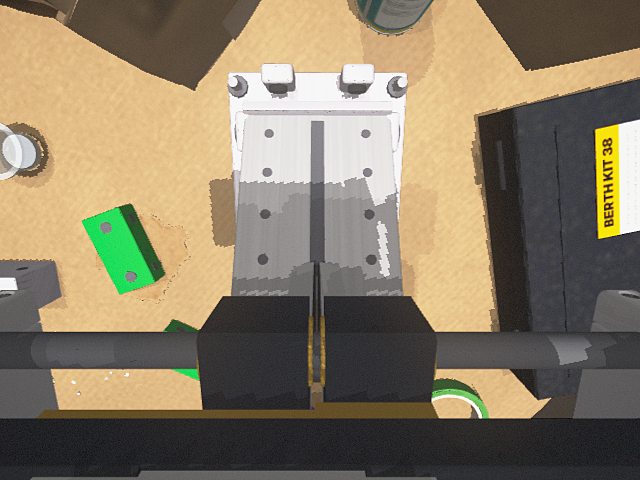

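The wrist view shows the closed fingers centred over the plate's middle strip. The fit gives 29.95° and a contact height of about 0.128 m.

Request:
{"api": "carry_out", "payload": {"motion": "0 0 -0.01 0 0 0 255;0 0 -0.01 0 0 0 255;0 0 -0.005 0 0 0 255;0 0 -0.002 0 0 0 255;0 0 0 0 0 0 255;0 0 0 0 0 0 255;0 0 -0.001 0 0 0 255;0 0 0 0 0 0 255;0 0 0 0 0 0 255"}}

```text
time_s: 29.35
ee_pos: [0.5589, -0.1326, 0.1307]
eef_rot: [3.142, -0.0, -0.286]
force: [-0.7, -0.4, -0.1]
grip_width: 0.0004
grip_force: 0.0
```

Request:
{"api": "carry_out", "payload": {"motion": "0 0 -0.001 0 0 0 255;0 0 -0.0005 0 0 0 255;0 0 -0.0005 0 0 0 255;0 0 0 0 0 0 255;0 0 0 0 0 0 255;0 0 0 0 0 0 255"}}

```text
time_s: 29.85
ee_pos: [0.5591, -0.1326, 0.1289]
eef_rot: [3.142, -0.001, -0.286]
force: [-0.3, 0.3, 5.1]
grip_width: 0.0006
grip_force: 2.4
```

Request:
{"api": "carry_out", "payload": {"motion": "0 0 -0.0005 0 0 0 255;0 0 0 0 0 0 255;0 0 0 0 0 0 255;0 0 0 0 0 0 255"}}

```text
time_s: 30.18
ee_pos: [0.5592, -0.1327, 0.1286]
eef_rot: [-3.142, -0.001, -0.286]
force: [-1.0, 0.2, 8.2]
grip_width: 0.0005
grip_force: 3.2
```

Request:
{"api": "carry_out", "payload": {"motion": "0 0 -0.0005 0 0 0 255;0 0 -0.0005 0 0 0 255;0 0 0 0 0 0 255;0 0 0 0 0 0 255;0 0 0 0 0 0 255"}}

```text
time_s: 30.6
ee_pos: [0.5595, -0.1327, 0.1283]
eef_rot: [3.142, -0.002, -0.286]
force: [-0.9, -0.0, 12.9]
grip_width: 0.0004
grip_force: 5.0
```

Request:
{"api": "carry_out", "payload": {"motion": "0 0 -0.0005 0 0 0 255;0 0 0 0 0 0 255;0 0 0 0 0 0 255;0 0 0 0 0 0 255;0 0 0 0 0 0 255"}}

```text
time_s: 31.02
ee_pos: [0.5597, -0.1328, 0.128]
eef_rot: [3.142, -0.003, -0.286]
force: [-0.6, -1.3, 13.0]
grip_width: 0.0006
grip_force: 5.8
```

Request:
{"api": "carry_out", "payload": {"motion": "0 0 -0.0006 0 0 0 255;0 0 0 0 0 0 255;0 0 0 0 0 0 255;0 0 0 0 0 0 255"}}

```text
time_s: 31.35
ee_pos: [0.56, -0.133, 0.1277]
eef_rot: [3.141, -0.004, -0.286]
force: [1.8, -0.2, 14.3]
grip_width: 0.0005
grip_force: 6.6
```

Request:
{"api": "carry_out", "payload": {"motion": "0 0 -0.0005 0 0 0 255;0 0 0 0 0 0 255;0 0 0 0 0 0 255;0 0 0 0 0 0 255"}}

```text
time_s: 31.68
ee_pos: [0.5601, -0.133, 0.1276]
eef_rot: [3.141, -0.004, -0.286]
force: [-0.7, -0.6, 18.5]
grip_width: -0.0001
grip_force: 7.7
```

Readings reached about 14–18 N, so the push is firm enough. I'll retreat upwards and verify.

Request:
{"api": "carry_out", "payload": {"motion": "0 0 0.002 0 0 0 255;0 0 0.006 0 0 0 255;0 0 0.02 0 0 0 255;0 0 0.03 0 0 0 255;0 0 0.03 0 0 0 255;0 0 0.03 0 0 0 255;-0.02 0.006 0.02 0 0 0 255;0 0 0 0 0 0 255;0 0 0 0 0 0 255"}}

```text
time_s: 32.43
ee_pos: [0.5387, -0.1265, 0.2639]
eef_rot: [-3.142, -0.001, -0.286]
force: [0.3, -0.1, -0.4]
grip_width: 0.0003
grip_force: 0.0
```

```bash
python3 - <<'E'
from look import *
yaw=np.radians(-16.4);x=np.array([np.cos(yaw),np.sin(yaw)]);y=np.array([-x[1],x[0]])
c,P=shot('wrist','w8.png');u=P[...,:2]@x;v=P[...,:2]@y
m=(u>.535)&(u<.64)&(v>-.02)&(v<.08)&(P[...,2]<.15)&(P[...,2]>.06)
p=P[m]; f=np.polyfit(p[:,:2]@x,p[:,2],1)
for _ in range(3):
    r=abs(p[:,2]-np.polyval(f,p[:,:2]@x)); p=p[r<.004]; f=np.polyfit(p[:,:2]@x,p[:,2],1)
print(len(p),'angle',np.degrees(np.arctan(f[0])),'z@.566',np.polyval(f,.566))
c,P=shot('side','s8.png');u=P[...,:2]@x;v=P[...,:2]@y
B=(abs(u-.555)<.03)&(v<.09)&(v>.05)
for lo,hi in((.042,.064),(.075,.09)):
    p=P[B&(P[...,2]>lo)&(P[...,2]<hi)]; print(len(p),np.percentile(p[:,:2]@x,[3,97]),np.percentile(p[:,:2]@y,[50,80,95]))
blobs(P,c['pixels'],.008,.06,(.3,.75,.08,.4),300)
a=cv2.imread('pics/side.png').astype(int); d=np.abs(a-c['pixels'][:,:,::-1]).sum(2)
print('can diff',d[125:190,238:262].mean())
E
```

```text
32.4333 [ 0.5387 -0.1265  0.2639] [-1.800e+02 -6.000e-02 -1.639e+01] 0.00033791882967435405 [ 0.3 -0.1 -0.4]
9557 angle -29.599649829589893 z@.566 0.1280350114264172
157 [0.53442462 0.5730946 ] [0.06968345 0.07065896 0.07173493]
110 [0.53444649 0.57316193] [0.06948885 0.07081191 0.07210056]
[431. 290.] 491 z [28.9 36.7 38.1] rect [333.1  88.7] [18.4 59.8] 4.6 hsv [ 38.  13. 131.] foot [332.8  92.3] [24.4 65.2] 0.0
[236. 297.] 486 z [26.6 34.1 34.9] rect [707.1 120.6] [48.7 51. ] 110.4 hsv [ 22.  29. 191.] foot [707.1 120.6] [48.7 51. ] 110.4
[295. 324.] 1364 z [49.  51.1 51.9] rect [589.6 185.8] [41.1 82.3] 72.9 hsv [ 10.   2. 226.] foot [589.6 185.8] [41.2 82.4] 73.1
[447. 342.] 414 z [13.9 16.  16.8] rect [322.8 199.8] [ 14.9 114.4] 60.6 hsv [ 25.  18. 183.] foot [322.8 199.8] [ 15.5 114.4] 60.9
[441. 403.] 3437 z [30.7 32.3 32.9] rect [360.2 330. ] [ 62.  114.2] 1.9 hsv [ 10. 215. 198.] foot [360.5 330.7] [ 63.1 114.9] 2.1
[189. 422.] 680 z [35.3 54.9 58.7] rect [725.3 374.1] [12.2 65. ] 61.4 hsv [ 60.    6.  198.5] foot [727.  372.3] [16.9 70.1] 62.0
[246. 408.] 1211 z [36.1 55.9 59.5] rect [645.6 367.8] [50.2 75.9] 6.4 hsv [ 22.  43. 113.] foot [645.6 367.8] [50.2 75.9] 6.4
[289. 422.] 369 z [36.1 46.  59.1] rect [592.9 379.1] [ 4.3 41.5] 94.8 hsv [107. 177. 208.] foot [588.2 368.7] [18.3 64.6] 97.5
can diff 13.33525641025641
```

The plate reads 30° within the fit error. The blocks are flush to within about 0.5 mm, the cup, sanding block and can show no movement, and the arm is clear.

```bash
python3 -c "
from station import ctrl
print(ctrl.hand_in())"
```

```text
the job is handed in; nothing more can be done
None
```

The sine plate is set to 30° on the 35 + 25 mm stack and bedded with a push that climbed to 18.5 N at its last reading (about 15 N asked); the spray can, dose cup and sanding block show no movement, and the job was handed in at about 32 s.

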